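# Clamp a plaster mould under the sprung hold-down of a carving board

## Task

Clamp the white plaster mould in the carving board for carving: press the blue thumb plate down with one fingertip so that the sprung hold-down flap stands fully open while the mould is still in front of it, keep it pressed, and with the other fingertip push the mould gently along its channel under the flap until it rests against the metal end stop. Then let go, so that the flap closes down on the mould, and move clear. The plaster chips easily: only push it, never grip, lift or tip it, and leave the other pieces where they lie.

Things in the scene. Friction and masses are not known exactly. Their poses are not given: they have to be found in the camera images.
- carving_board: Fixed plywood board on the table, 18 mm thick. Origin: on its underside, below the hinge rod, at the front end of the flap's jaw. Its x axis is the way the mould is pushed (away from the robot), y left, z up; its yaw varies. It spans x -190 to 75, y -145 to 105 mm. A steel hinge rod (6 mm) lies along x at y = 0, 24 mm above the top face, x -117 to 59, its end brackets 31 mm high.
- hold_down (a joint): Angle of the sprung flap, which rocks on the rod like a clipboard clip: 0 closed (jaw down on the board), 1.12 = hard stop, wide open. Pressing the thumb plate raises the jaw; a spring (0.12 N m shut, 0.21 open: 4 to 8 N at the finger) shuts it. Up to 0.65 the mould does not fit under the lip; from 0.8 the flap is fully open, about 1.0 is best; with the mould clamped it reads about 0.65.
- thumb_plate (a point): Point on top of the blue thumb plate, moving with it: board x -27.5, y 32, 47 mm above the board's top when shut. The plate is 3 mm thick, x -105 to 50, and reaches 40 mm to the left (+y) of the rod. Shut, it slopes up to the left. At joint 1.0 it slopes down to the left: its top is 14 mm above the board's top at y 26 and 11 mm at y 33; at the hard stop 10 and 6 mm.
- jaw_lip (a point): Middle of the jaw's black rubber lip (6 mm thick), moving with the flap. The steel jaw is the flap's right (-y) arm, over board x 0 to 50, and reaches 36 mm from the rod. The underside of the lip touches the board when shut and stands 31 mm above it at joint 1.0.
- mouth (a point): Point on the board's top face in the middle of the channel, at the front end of the jaw: board x 0, y -43.5, z 18. The channel is 63 mm wide (y -12 to -75) and runs along x between wooden guide strips from x -165 to 50; the left strip is 8 mm wide and 8 mm high, the right one 12 mm wide and 12 mm high.
- stop_face (a point): Centre of the front face of the aluminium end stop that closes the channel: board x 50, y -55, z 26. The stop is 36 mm wide (y -37 to -73) and 16 mm high.
- mould: Loose white plaster press mould with a grey ring drawn on top: 56 mm along x, 60 mm along y, 20 mm high, 84 to 168 g. Origin: centre of its underside; axes along the board's. It starts in the channel in front of the jaw, its middle at board x -100 to -55. Against the end stop its middle is at x 22, its rear face at x -6, and its left 20 mm lie under the jaw.
- ring_a: White porcelain ring, 25 mm across, 11 mm high, lying on the right edge of the board. Leave alone.
- ring_b: Another such ring. Leave alone.
- ring_c: Another such ring. Leave alone.
- needle_tool: Needle tool with a 9 mm square aluminium handle 110 mm long, needle pointing along x, lying on the left edge of the board (board y about 86 mm). Leave alone.
- jug: Translucent blue measuring jug, 100 mm across, 140 mm high, standing to the right of the board. Leave alone.
- steel_rule: Steel rule 320 x 30 x 3 mm lying on the table to the left of the board. Leave alone.
- slip_jar: Terracotta-coloured jar with a white cap, 64 mm across, 85 mm high, standing to the left of the board. Leave alone.
Not all that is in view belongs to the job. There is more than one size of the mould; the job needs the largest.

How it is judged (in metres and radians):
On the way, in this order (a step that is already met when the one before it is completed fails the run):
1. a finger holds the flap fully open (joint above 0.80) while the mould is still wholly in front of the jaw (value of joint hold_down above 0.8 rad and contact force between the fingers and hold_down above 0.5 N and x of mould in the frame of carving_board below -0.024 m), for 0.2 s.
2. with the flap still held open by a finger, the mould is pushed under it to within 4 mm of the end stop (value of joint hold_down above 0.72 rad and contact force between the fingers and hold_down above 0.5 N and x of mould in the frame of carving_board above 0.018 m), for 0.1 s.
At the end, for the whole second after the job is handed in: The mould lies flat in the channel against the end stop (within 4.5 mm, turned less than 0.1 rad), at rest, with the flap closed down on it (joint 0.55 to 0.72) and pressing on it with more than 1.5 N (x of mould in the frame of carving_board between 0.0175 and 0.025 m and y of mould in the frame of carving_board between -0.049 and -0.038 m and angle between the x axis of mould and the x axis of carving_board, either way round below 0.1 rad and angle between mould's own z axis and vertical below 0.06 rad and height (world z) of mould below 0.022 m and value of joint hold_down between 0.55 and 0.72 rad and contact force between hold_down and mould above 1.5 N and linear speed of mould below 0.01 m/s); the robot touches nothing.
It fails at once if the mould is lifted more than 8 mm off the board (height (world z) of mould above 0.026 m).
It fails at once if the mould is tipped by more than 0.2 rad (angle between mould's own z axis and vertical above 0.2 rad).
It fails at once if the plaster is pinched or rammed with more than 30 N (contact force between the fingers and mould above 30 N).
It fails at once if a bystander is moved by more than 12 mm (distance of any of ring_a, ring_b, ring_c, needle_tool, jug, steel_rule, slip_jar from where it was at the start of the episode above 0.012 m).
It also fails if it takes over 54 s, if anything falls off the work surface, if the arm or the gripper's body presses on something with over 40 N, if the wrist force passes 120 N, or if a joint passes its speed limit or range.

## Robot

A 6-joint arm with a two-finger parallel gripper is mounted at the origin on the work surface. World frame = base frame: x ahead of the robot, y to its left, z up, the work surface at z = 0. Lengths are in mm, angles in rad, forces in N, time in s.
With the tool pointing down it reaches from about 325 to 875 mm from the base axis. Payload 4.4 kg.
Tool frame: the origin (TCP) lies on the centre line of the jaws, within the pads' length; the fingertips stand ahead of it and the grasp point (between the pads) lies 6 mm ahead of it (ctrl.tcp_to_tips is the z of the fingertips in the tool frame, in mm); z points along the fingers, y is the line along which they close (so a half turn about z gives the same grasp; the last joint's range is limited). The gripper opens to 85 mm and grips with 20 to 120 N. Pads are 22 mm wide; open, the fingers measure 114 mm over their backs; the gripper's body (76 mm by 85 mm) begins 54 mm behind the grasp point. The pads swing forward as they close: fully open they stand 13 mm farther back than shut.
Start: joints at [-1.383, 0.207, 1.542, -0, 1.393, -0.15], TCP at [190.55, -542.511, 256.282] pointing down, gripper open.
Joint ranges: [-2.73, 2.73], [-0.86, 2.22], [0.23, 2.46], [-1.11, 4.25], [0.08, 2.63], [-2.82, 2.82]. Speed limits (rad/s): [2.79, 2.79, 3.14, 3.14, 3.14, 3.14].

## Interface

Orientations are given as a 3x3 rotation matrix whose columns are the frame's x, y, z axes.
In Python, from plant import ctrl, sensors, optics gives the robot as it stands. Calls block until the motion is done:
- ctrl.move_ptp(position, orientation): joint-space move of the TCP to a pose.
- ctrl.move_l(position, rot=None, vel=150, threshold=None): straight line of the TCP; rot=None keeps the orientation; vel is the mean speed in mm/s. With threshold (N) it stops when the force on the tool has changed by that much, and returns True; else False.
- ctrl.set_joints(angles): joint-space move.
- ctrl.gripper_to(opening, force=None): finger opening in mm; force is the grip in N (None keeps the last); returns when the fingers have stopped.
- ctrl.hold(seconds).
- ctrl.solve_ik(position, orientation): joint angles nearest the present ones, or None.
- sensors.read_state(): the state.
- optics.grab_frame(name): name is "side" or "top"; returns (picture, depth): 384x512x3 uint8, red, green, blue; 384x512 float32, mm along the optical axis (not along the pixel's ray), 0 where there is no reading.
- optics.camera_params(name): a dict with "mtx" (3x3 intrinsics, pixels), "k1" (the pictures are not rectified: a ray, as slopes to the right and down, at radius r is drawn at 1 + k1 r^2 times it, then the intrinsics apply), "R" (3x3) and "t" (3): a world point X has camera coordinates R X + t. Camera axes: x right, y down, z forward; pixel columns grow to the right and rows downward; lengths in mm; the calibration is good to about 2 mm. A picture is of the moment at which its call begins. camera_params takes no time and is no camera call.
A pose or a line that the arm cannot do raises ctrl.MotionError and nothing moves.
- ctrl.finish_job(): hands the job in; it is judged then, once.
The state is a dict: "t": time; "q": joint angles; "qvel": joint speeds; "tau": joint torques, N m; "eef_pos": TCP position; "eef_rot": TCP orientation; "force": force on the tool from outside, world axes, zero at the start; "wrist_torque": the same for the moment, N m; "grip_width": finger opening in mm; "grasp_force": force on a finger pad.
Only numpy, scipy, OpenCV 4.12 (cv2) and the standard library are available. Lean on these libraries where they do the work, as an engineer would, in place of code of your own. Each camera call takes 0.05 s, during which the arm holds its last target. There are 200 camera calls.

## Working session

There is one attempt and no reset: what is moved stays moved. The work goes in short steps, each a Python script; the robot and the scene stay as the last script left them, time stands still between calls to the robot, and variables do not carry over. Pictures are saved under pics/ and viewed, at most 10 in all, crops included, and the job is handed in when it is done.

```bash
ls; mkdir -p pics; python3 - <<'E'
from plant import ctrl, sensors, optics
import cv2, numpy as np
for n in ("top","side"):
    p,d=optics.grab_frame(n); cv2.imwrite(f"pics/{n}0.png",cv2.resize(p[:,:,::-1],(800,600),interpolation=cv2.INTER_CUBIC)); np.savez(f"{n}0.npz",p=p,d=d)
    c=optics.camera_params(n); print(n,c, "cam pos",-np.array(c["R"]).T@np.array(c["t"]))
print(ctrl.tcp_to_tips, sensors.read_state())
E
```

```text
pics
top {'mtx': array([[376.79222979,   0.        , 250.42516492],
       [  0.        , 376.79222979, 191.49722322],
       [  0.        ,   0.        ,   1.        ]]), 'k1': -0.1177038801929478, 'R': array([[ 1.19446895e-03, -9.99968769e-01, -7.81246236e-03],
       [-9.98378729e-01, -7.47906892e-04, -5.69153280e-02],
       [ 5.69077075e-02,  7.86777983e-03, -9.98348442e-01]]), 't': array([  63.30184452,  494.57320975, 1010.29731293])} cam pos [ 436.20205635   55.72096542 1037.27208768]
side {'mtx': array([[491.42613681,   0.        , 252.42708539],
       [  0.        , 491.42613681, 191.85973066],
       [  0.        ,   0.        ,   1.        ]]), 'k1': 0.01990866203451829, 'R': array([[-0.97505231, -0.22154035,  0.0138877 ],
       [-0.15829778,  0.65012011, -0.74315924],
       [ 0.15561109, -0.72681753, -0.66897046]]), 't': array([ 502.22118843,  115.53694513, 1167.24442922])} cam pos [326.34499627 884.52307941 859.73968777]
25.0 {'t': 0.1, 'q': array([-1.38350578e+00,  2.07355279e-01,  1.54281107e+00,  1.71349983e-05,
        1.39347959e+00, -1.50494497e-01]), 'qvel': array([-0.00014839, -0.00106192, -0.00107203,  0.00066685,  0.00253132,
        0.00019013]), 'tau': array([-9.36118558e-04, -3.84092152e+01, -2.92547750e+01, -2.07897706e-04,
        4.85592507e-03,  2.07671240e-07]), 'eef_pos': array([ 190.43349611, -541.88883485,  255.23018043]), 'eef_rot': array([[ 9.43492079e-01,  3.31394875e-01, -3.65746142e-04],
       [ 3.31394918e-01, -9.43489971e-01,  2.02052342e-03],
       [ 3.24513290e-04, -2.02755426e-03, -9.99997892e-01]]), 'force': array([-0.34983699,  0.3178309 , -0.0344451 ]), 'wrist_torque': array([0.04040775, 0.05594387, 0.02065721]), 'grasp_force': 0.0, 'grip_width': 85.21821329200375}
```

View pics/top0.png

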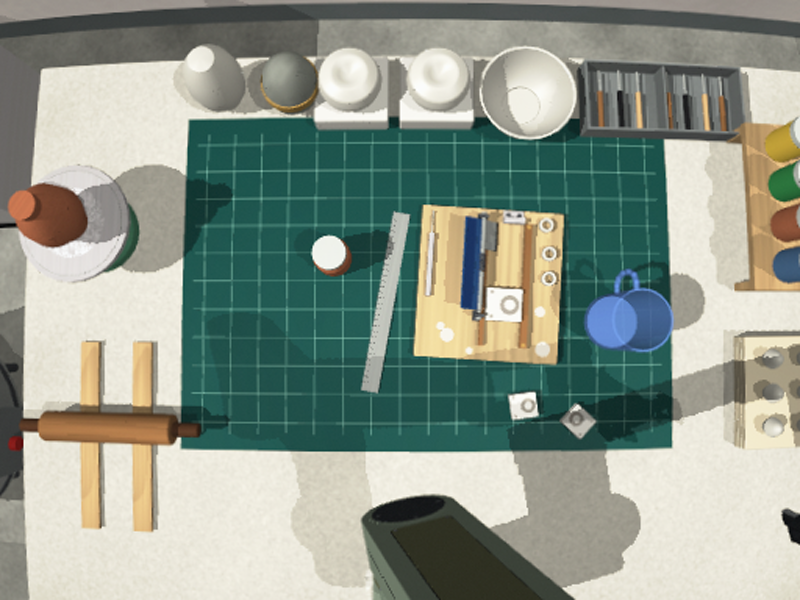

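View pics/side0.png

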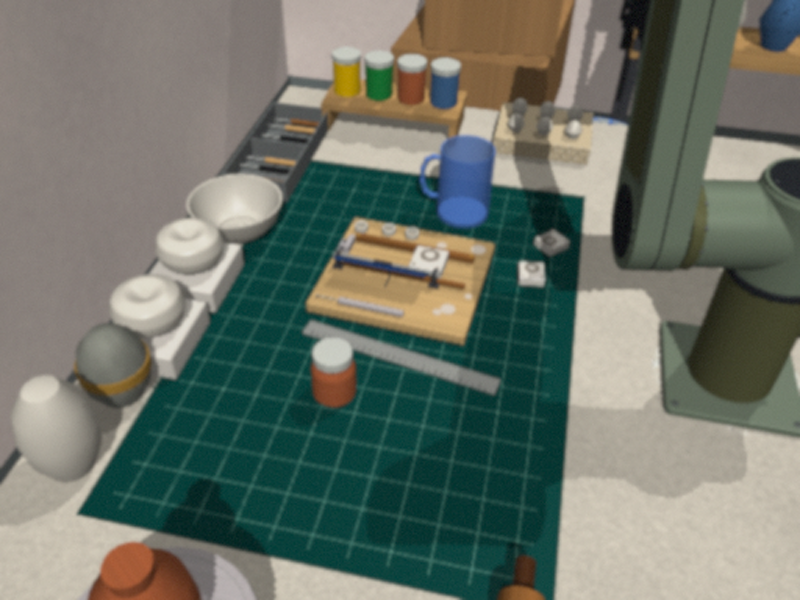

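Top picture (800x600 pixels): the board lies at about (415–565, 205–362). The blue thumb plate is at (471, 263), the jaw at (489, 237), the end stop at (514, 217) and the steel rule at (385, 300).

Candidates for the mould are the white block with a grey ring in the channel at (505, 304), a small block at (523, 405) and a small tilted block at (578, 420). I choose (505, 304), because it is the largest and sits in the channel in front of the jaw.

```bash
cat > h.py <<'E'
import cv2, numpy as np
from plant import ctrl, sensors, optics
def rays(cam,uv):
    c=optics.camera_params(cam); K=c["mtx"]; uv=np.asarray(uv,float).reshape(-1,1,2)
    n=cv2.undistortPoints(uv,K,np.array([c["k1"],0,0,0,0]),None,None,None,(3,100,1e-9)).reshape(-1,2) if 0 else cv2.undistortPointsIter(uv,K,np.array([c["k1"],0,0,0.]),None,None,(3,100,1e-9)).reshape(-1,2)
    R,t=np.array(c["R"]),np.array(c["t"]); return -R.T@t, np.c_[n,np.ones(len(n))]@R, 
def plane(cam,uv,z):
    o,d=rays(cam,uv); return o+d*((z-o[2])/d[:,2])[:,None]
def cloud(cam,depth):
    v,u=np.nonzero(depth>0); o,d=rays(cam,np.c_[u,v]); return u,v,o+d*depth[v,u][:,None]
def project(cam,P):
    c=optics.camera_params(cam); R,t=np.array(c["R"]),np.array(c["t"]); return cv2.projectPoints(np.asarray(P,float).reshape(-1,1,3),cv2.Rodrigues(R)[0],t,c["mtx"],np.array([c["k1"],0,0,0.]))[0].reshape(-1,2)
E
python3 - <<'E'
from h import *
f=np.load("top0.npz"); p,d=f["p"],f["d"]
u,v,P=cloud("top",d)
roi=(u>262)&(u<364)&(v>128)&(v<236)
mat=P[(u>150)&(u<220)&(v>170)&(v<250)]; print("mat z",np.median(mat[:,2]),mat[:,2].std())
q=P[roi]; print("board z",np.median(q[:,2]))
hsv=cv2.cvtColor(p,cv2.COLOR_RGB2HSV)
notgreen=~((hsv[...,0]>70)&(hsv[...,0]<100)&(hsv[...,1]>100))
m=np.zeros(p.shape[:2],np.uint8); m[128:236,262:364]=1
wood=((hsv[...,0]>10)&(hsv[...,0]<30)&(hsv[...,1]>60)&(hsv[...,2]>110)&(m>0)).astype(np.uint8)
wood=cv2.morphologyEx(wood,cv2.MORPH_OPEN,np.ones((3,3)))
c=max(cv2.findContours(wood,0,1)[0],key=cv2.contourArea); h=cv2.convexHull(c).reshape(-1,2)
W=plane("top",h,18)[:,:2].astype(np.float32); r=cv2.minAreaRect(W); print("board rect",r); print(cv2.boxPoints(r))
def rect(mask,z,name):
    c=max(cv2.findContours(mask.astype(np.uint8),0,1)[0],key=cv2.contourArea).reshape(-1,2)
    W=plane("top",c,z)[:,:2].astype(np.float32); r=cv2.minAreaRect(W); print(name,r,"\n",cv2.boxPoints(r),c.min(0),c.max(0))
white=(hsv[...,1]<40)&(hsv[...,2]>150); sub=np.zeros_like(m);sub[178:210,306:338]=1
wm=cv2.morphologyEx((white&(sub>0)).astype(np.uint8),cv2.MORPH_CLOSE,np.ones((3,3))); rect(wm,38,"mould")
blue=(hsv[...,0]>105)&(hsv[...,0]<125)&(hsv[...,1]>120)&(m>0); rect(blue,60,"blue")
sub[:]=0; sub[130:150,315:345]=1
cv2.imwrite("pics/crop1.png",cv2.resize(p[125:240,255:370,::-1],None,fx=5,fy=5,interpolation=cv2.INTER_NEAREST))
E
```

```text
mat z 1.684335158273825 7.010207285059465
board z 19.082081472483765
board rect ((522.0656127929688, -106.8558349609375), (250.41600036621094, 265.52532958984375), 86.41925811767578)
[[ 381.74225  -223.5277  ]
 [ 646.7492   -240.1111  ]
 [ 662.389       9.816025]
 [ 397.38202    26.39943 ]]
mould ((492.1671447753906, -121.1827392578125), (76.19839477539062, 68.34990692138672), 84.80929565429688) 
 [[ 454.68546  -156.03384 ]
 [ 522.75507  -162.21753 ]
 [ 529.6488    -86.331635]
 [ 461.57922   -80.14795 ]] [306 178] [334 205]
blue ((553.7115478515625, -69.28204345703125), (26.268394470214844, 152.23536682128906), 86.19705963134766) 
 [[476.89035  -77.338806]
 [628.79047  -87.43584 ]
 [630.5327   -61.22528 ]
 [478.63263  -51.12825 ]] [295 139] [307 197]
```

View pics/crop1.png

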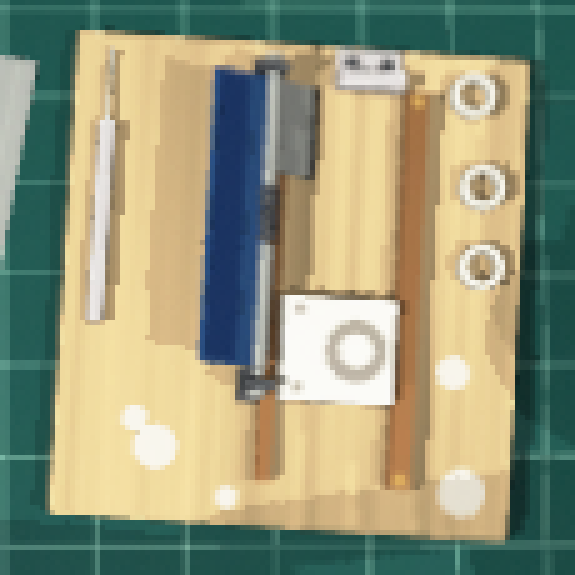

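The crop shows the large mould with its ring at crop pixels (277–400, 293–404), in the channel in front of the grey jaw at (297, 130). This confirms the choice. The end stop is at (370, 70) and its front edge is near row 90.

```bash
cat >> h.py <<'E'
O=np.array([580.4,-90.3]); yaw=-0.0625
def toboard(W):
    c,s=np.cos(yaw),np.sin(yaw); return (np.asarray(W)[...,:2]-O)@np.array([[c,-s],[s,c]])
def crop(uv): return np.asarray(uv,float)/5+[255,125]-.5
E
python3 - <<'E'
from h import *
print("mould",toboard(plane("top",crop([(280,293),(400,297),(396,404),(277,400)]),38)).round(1))
print("stop top front",toboard(plane("top",crop([(335,89),(405,90)]),34)).round(1), "expect (50,-37),(50,-73)")
print("strips near ends",toboard(plane("top",crop([(256,479),(277,480)]),26)).round(1), "expect -165,(-4,-12)",toboard(plane("top",crop([(386,488),(410,489)]),30)).round(1),"-165 (-75,-87)")
print("board",toboard(plane("top",crop([(79,30),(530,61),(507,542),(49,515)]),18)).round(1))
print(toboard(plane("side",np.array([(0,0)]),18)).shape)
f=np.load("side0.npz")["p"]; cv2.imwrite("pics/crop2.png",cv2.resize(f[130:225,190:325,::-1],None,fx=5,fy=5,interpolation=cv2.INTER_CUBIC))
E
```

```text
mould [[ -64.2  -10.2]
 [ -62.2  -74.7]
 [-119.4  -75.5]
 [-121.2  -11.7]]
stop top front [[ 48.5 -34.9]
 [ 50.5 -73. ]] expect (50,-37),(50,-73)
strips near ends [[-163.9   -4.6]
 [-163.7  -15.9]] expect -165,(-4,-12) [[-164.4  -74.2]
 [-164.1  -87.2]] -165 (-75,-87)
board [[  75.2  104.6]
 [  74.9 -145.4]
 [-189.9 -144.7]
 [-190.3  104.8]]
(1, 2)
```

View pics/crop2.png

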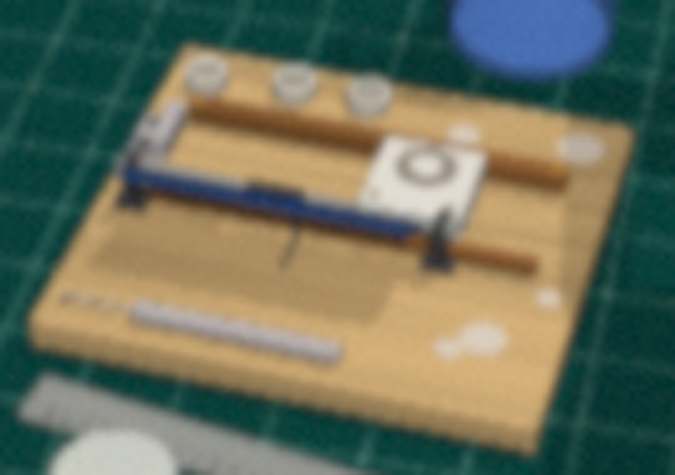

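The crop confirms the poses: the mould is at about (425, 180), the left strip runs in front of it and the brackets are at (130, 190) and (437, 245). The mould's middle is at board x of about -92 and its rear face at about -120. Next I set the gripper and go above, yawed so that one finger rests on the plate ahead of the pushing finger.

```bash
cat >> h.py <<'E'
from scipy.spatial.transform import Rotation as Ro
OP=82; TH=np.arccos(70/82); ROLL=np.radians(5); B=Ro.from_euler('z',yaw).as_matrix()
def rot(flip):
    t=np.array([np.sin(TH),np.cos(TH),0])*(-1 if flip else 1); z=np.array([0,0,-1.])
    return B@Ro.from_euler('x',ROLL).as_matrix()@np.c_[np.cross(t,z),t,z]
def corners(flip,tips,op):  # tool-frame inner front corners: push, press
    s=-1 if flip else 1; return np.array([-11*s,-s*op/2,tips]),np.array([-11*s,s*op/2,tips])
def tcp(flip,tips,x,zpress,op=OP,y=-42):
    """TCP with push corner at board x,y and press corner at world z zpress"""
    R=rot(flip); a,b=corners(flip,tips,op); p=R@a
    w=B@np.array([x,y,0])+np.r_[O,0]-p; w[2]=zpress-(R@b)[2]; return w
def where(flip,tips,s):
    out=[]
    for c in corners(flip,tips,s["grip_width"]):
        W=s["eef_pos"]+s["eef_rot"]@c; out.append(np.r_[toboard(W),W[2]])
    return np.round(out,1)
E
python3 - <<'E'
from h import *
ctrl.gripper_to(OP); s=sensors.read_state(); tips=ctrl.tcp_to_tips; print(tips,s["grip_width"],s["eef_pos"])
for f in (0,1):
    for a in ((-128,130),(-128,31),(-2,31)):
        q=ctrl.solve_ik(tcp(f,tips,*a),rot(f)); print(f,a,None if q is None else np.round(q,2))
E
```

```text
25.0 82.07580181229127 [ 190.52017079 -542.30217742  255.88877876]
0 (-128, 130) [-0.42  0.12  1.88  0.09  1.18 -1.42]
0 (-128, 31) [-0.42  0.28  1.94  0.1   0.96 -1.44]
0 (-2, 31) [-0.34  0.5   1.62  0.1   1.05 -1.35]
1 (-128, 130) [-0.42  0.12  1.88  0.09  1.18  1.73]
1 (-128, 31) [-0.42  0.28  1.94  0.1   0.96  1.7 ]
1 (-2, 31) [-0.34  0.5   1.62  0.1   1.05  1.79]
```

```bash
python3 - <<'E'
from h import *
R=rot(0)
ctrl.move_ptp(tcp(0,25,-128,200),R); ctrl.move_l(tcp(0,25,-128,85),vel=120)
s=sensors.read_state(); print(where(0,25,s),s["force"])
p,d=optics.grab_frame("side"); cv2.imwrite("pics/s1.png",cv2.resize(p[100:240,170:360,::-1],None,fx=4,fy=4,interpolation=cv2.INTER_CUBIC))
p,d=optics.grab_frame("top"); cv2.imwrite("pics/t1.png",cv2.resize(p[110:250,240:380,::-1],None,fx=4,fy=4,interpolation=cv2.INTER_CUBIC))
print(s["t"])
E
```

```text
[[-127.2  -42.3   79.7]
 [ -84.5   27.4   85.8]] [0.21485    0.24687935 0.47451177]
3.35
```

View pics/s1.png

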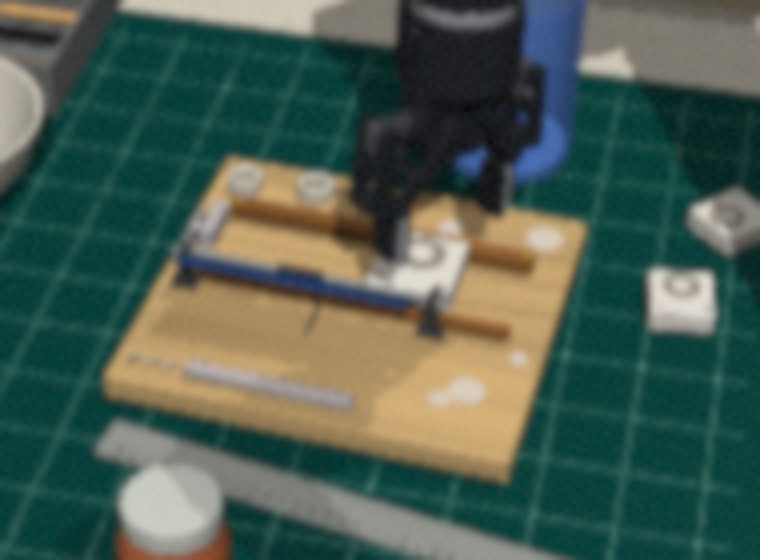

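The press fingertip is at crop (395, 255) and the push fingertip at (497, 210), both above the board. I'll check them against the predicted corners, then descend to feel the plate.

```bash
python3 - <<'E'
from h import *
R=rot(0); s=sensors.read_state()
for t in (12,25):
  for c in corners(0,t,82): print(t,(project("side",s["eef_pos"]+s["eef_rot"]@c)-[170,100])*4)
  for c in corners(0,t,82): print(" outer",(project("side",s["eef_pos"]+s["eef_rot"]@(c*[1,1.35,1]))-[170,100])*4)
hit=ctrl.move_l(tcp(0,25,-128,45),vel=25,threshold=2.0)
s=sensors.read_state(); print(hit,where(0,25,s),s["force"],s["t"])
E
```

```text
12 [[472.23689915 202.0728751 ]]
12 [[380.06277114 246.68434618]]
 outer [[487.69610495 194.58973685]]
 outer [[363.22587557 254.83213247]]
25 [[470.54766509 219.04518137]]
25 [[378.90439556 263.99366878]]
 outer [[485.92177233 211.50377451]]
 outer [[362.16881768 272.20108786]]
True [[-128.2  -41.4   45.4]
 [ -85.5   28.2   51.5]] [ 0.63949404 -0.24874406  2.85180204] 4.65
```

Contact came about 13 mm lower than predicted, so with the fingers open the tips stand 12 mm ahead of the TCP. I'll press the plate down with that value.

```bash
python3 - <<'E'
from h import *
T=12
for z in (50,40,34,31):
    ctrl.move_l(tcp(0,T,-128,z),vel=40); s=sensors.read_state(); print(where(0,T,s).tolist(),s["force"].round(2),s["t"])
ctrl.hold(.3)
s=sensors.read_state(); print(where(0,T,s).tolist(),s["force"].round(2))
p,d=optics.grab_frame("side"); cv2.imwrite("pics/s2.png",cv2.resize(p[120:230,180:340,::-1],None,fx=5,fy=5,interpolation=cv2.INTER_CUBIC))
E
```

```text
[[-127.6, -41.7, 44.2], [-85.0, 27.8, 50.3]] [0.42 2.42 4.02] 5.1583
[[-127.4, -41.7, 34.3], [-84.8, 27.6, 40.4]] [1.47 3.09 5.72] 5.5583
[[-127.4, -42.5, 28.4], [-84.7, 27.1, 34.5]] [0.42 2.18 5.41] 5.8583
[[-127.3, -43.1, 25.6], [-84.5, 26.9, 31.6]] [0.83 1.29 6.69] 6.1083
[[-127.3, -43.0, 25.7], [-84.6, 26.7, 31.7]] [-0.02 -1.24  6.33]
```

View pics/s2.png

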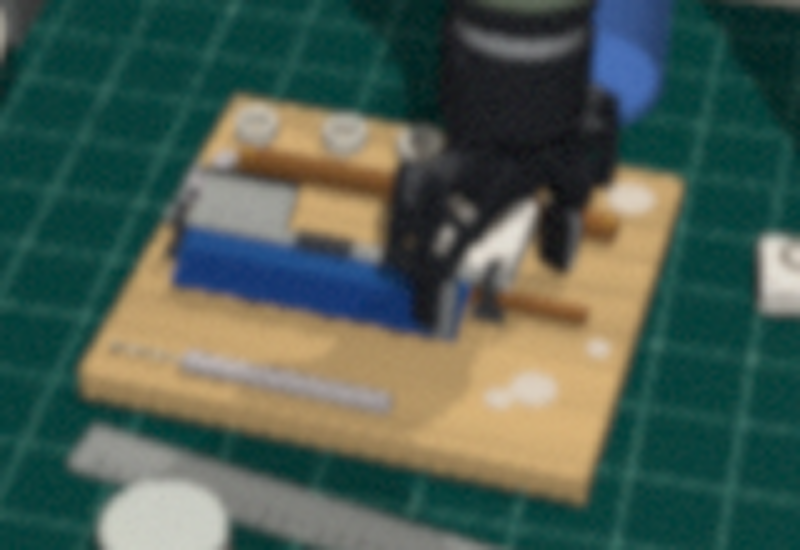

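The picture shows the jaw raised at (240, 205), the plate sloping down to the left at (300, 280) and the mould at (505, 240), still in front of the jaw. The push finger is behind it at (558, 255). The flap is held open with 6 N, so I push now.

```bash
python3 - <<'E'
from h import *
T=12
print((project("side",np.r_[O,0]+B@np.array([50,36.5,27]))-[180,120])*5,"vs 175,270")
for x,v in ((-100,30),(-55,45),(-14,40)):
    hit=ctrl.move_l(tcp(0,T,x,31,y=-41),vel=v,threshold=9)
    s=sensors.read_state(); print(hit,where(0,T,s).tolist(),s["force"].round(2),s["t"])
    if hit: break
E
```

```text
[[168.4829329  279.76612009]] vs 175,270
False [[-102.6, -40.4, 24.2], [-60.0, 29.2, 30.1]] [-3.54  2.36  6.25] 7.5417
False [[-55.8, -40.6, 24.6], [-13.2, 28.9, 30.6]] [-3.29  3.36  4.53] 8.6917
False [[-13.6, -41.1, 25.1], [29.2, 28.7, 31.2]] [-3.34  2.96  4.78] 9.8667
```

```bash
python3 - <<'E'
from h import *
T=12; base=None
for x in np.arange(-13,1,1.0):
    ctrl.move_l(tcp(0,T,x,31,y=-41),vel=10); ctrl.hold(.1)
    s=sensors.read_state(); f=s["force"]; print(x,where(0,T,s).tolist(),f.round(2),round(s["t"],2))
    if x==-12: base=f[0]
    if base is not None and f[0]<base-4: break
p,d=optics.grab_frame("top"); cv2.imwrite("pics/t3.png",cv2.resize(p[125:240,255:370,::-1],None,fx=5,fy=5,interpolation=cv2.INTER_NEAREST))
p,d=optics.grab_frame("side"); cv2.imwrite("pics/s3.png",cv2.resize(p[120:230,180:340,::-1],None,fx=5,fy=5,interpolation=cv2.INTER_CUBIC))
E
```

```text
-13.0 [[-12.8, -41.0, 25.0], [29.9, 28.7, 31.1]] [-3.67  2.34  5.72] 10.22
-12.0 [[-11.9, -40.9, 25.0], [30.6, 28.6, 31.0]] [-3.79  2.61  5.71] 10.57
-11.0 [[-11.1, -41.0, 25.0], [31.6, 28.8, 31.0]] [-4.22  2.05  6.11] 10.92
-10.0 [[-10.0, -41.0, 25.0], [32.7, 28.8, 31.1]] [-3.58  2.61  5.14] 11.27
-9.0 [[-9.0, -40.9, 25.0], [33.7, 28.8, 31.0]] [-3.76  3.13  5.81] 11.62
-8.0 [[-8.0, -40.9, 24.9], [34.7, 28.8, 31.0]] [-4.15  3.47  6.12] 11.97
-7.0 [[-7.1, -40.9, 24.9], [35.7, 28.9, 31.0]] [-3.44  2.91  6.28] 12.32
-6.0 [[-6.0, -40.8, 24.9], [36.5, 28.7, 31.0]] [-4.01  1.92  5.83] 12.67
-5.0 [[-5.0, -40.8, 24.9], [37.6, 28.8, 31.0]] [-4.24  2.96  4.57] 13.02
-4.0 [[-4.4, -41.0, 24.9], [38.5, 29.0, 31.0]] [-5.63  2.02  5.7 ] 13.37
-3.0 [[-4.2, -40.8, 24.8], [38.5, 28.8, 30.8]] [-6.15  3.2   7.11] 13.72
-2.0 [[-4.1, -40.8, 24.7], [38.6, 28.8, 30.7]] [-9.23  2.62  9.04] 14.07
```

View pics/s3.png

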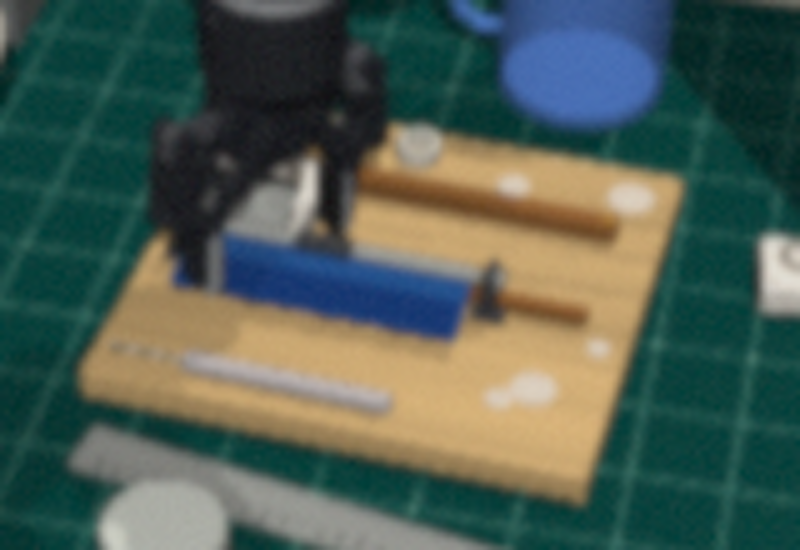

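The mould is under the raised jaw at (270, 205). The advance stalled at finger x of about -4.3 as the push force rose by 5 N, so the mould is against the end stop. I'll back the finger off slightly, lift slowly and go clear.

```bash
python3 - <<'E'
from h import *
T=12
ctrl.move_l(tcp(0,T,-8,31,y=-41),vel=10); s=sensors.read_state(); print(where(0,T,s).tolist(),s["force"].round(2))
for z,v in ((45,20),(60,30),(85,60),(220,150)):
    ctrl.move_l(tcp(0,T,-8,z,y=-41),vel=v); s=sensors.read_state(); print(where(0,T,s).tolist(),s["force"].round(2),s["t"])
ctrl.set_joints([-1.383, 0.207, 1.542, 0, 1.393, -0.15]); print(sensors.read_state()["t"])
p,d=optics.grab_frame("top"); np.savez("top4.npz",p=p,d=d); a=cv2.resize(p[125:240,255:370,::-1],None,fx=4,fy=4,interpolation=cv2.INTER_NEAREST)
p,d=optics.grab_frame("side"); b=cv2.resize(p[130:225,215:295,::-1],(387,460),interpolation=cv2.INTER_CUBIC)
cv2.imwrite("pics/both4.png",np.hstack([a[:,:400],b[:,:]]))
E
```

```text
[[-6.1, -41.5, 25.9], [36.5, 28.2, 32.0]] [4.37 2.41 4.6 ]
[[-9.0, -41.0, 38.1], [33.7, 28.6, 44.1]] [ 0.14 -0.46  0.57] 15.7667
[[-7.8, -40.8, 54.1], [34.6, 28.5, 60.2]] [-0.32 -0.68  0.1 ] 16.4167
[[-7.7, -41.1, 79.4], [35.0, 28.7, 85.5]] [-0.71  0.1   0.07] 16.9833
[[-8.9, -40.8, 212.5], [33.9, 29.0, 218.5]] [-0.3  -0.1  -0.88] 18.0333
20.1833
```

View pics/both4.png

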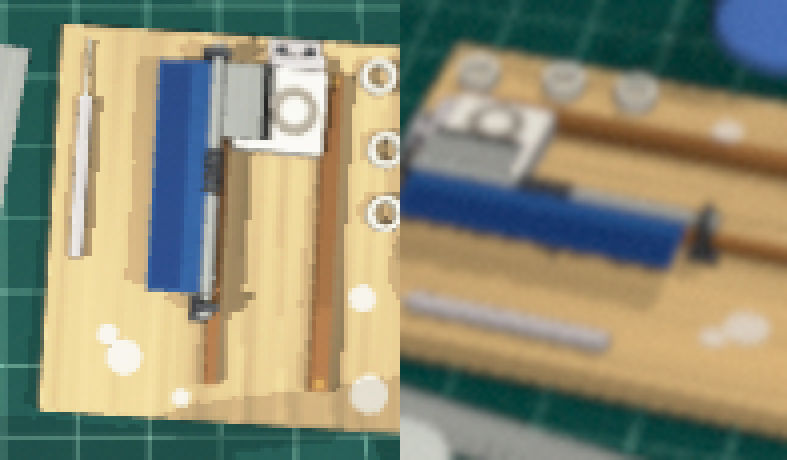

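The mould sits against the end stop, with its rear edge at crop (232–323, 150–155), and the jaw and lip are down on it at (250, 100). I'll check the rear edge numerically and, if it is right, hand in.

```bash
python3 - <<'E'
from h import *
r=toboard(plane("top",np.array([(232,150),(323,155),(326,68)])/4+[254.5,124.5],38)); print(r.round(1))
if abs(r[:2,0].mean()+6)<4: ctrl.hold(.3); print(ctrl.finish_job(), sensors.read_state()["t"])
E
```

```text
[[ -7.3 -12.6]
 [ -6.6 -74. ]
 [ 52.5 -73.4]]
the job is handed in; nothing more can be done
the job is handed in; nothing more can be done
```

The mould is against the end stop with the flap closed down on it, the arm is clear, and the job was handed in at about 20 s; the hand-in returned no verdict.

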